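# Set an inspection vise to its 30 degree mark and lock it

## Robot

A 7-joint arm with a two-finger parallel gripper is mounted at the origin on the work surface. World frame = base frame: x ahead of the robot, y to its left, z up, the work surface at z = 0. Lengths are in m, angles in rad, forces in N, time in s.
With the tool pointing down it reaches from about 0.425 to 0.925 m from the base axis. Payload 6.8 kg.
Tool frame: the origin (TCP) lies on the centre line of the jaws, within the pads' length; the fingertips stand 19 mm ahead of it and the grasp point (between the pads) is the TCP (tcp_to_tips is the distance from the TCP to the fingertips, in m); x points along the fingers, y is the direction in which the jaws open and shut, and the axes are right-handed (so a half turn about x gives the same grasp; the last joint's range is limited). The gripper opens to 85 mm and grips with 20 to 120 N. Pads are 22 mm wide; open, the fingers measure 114 mm over their backs; the gripper's body (76 mm by 85 mm) begins 54 mm behind the grasp point. The pads swing forward as they close: fully open they stand 13 mm farther back than shut.
Start: joints at [1.036, 0.477, 0.022, 1.555, -0.011, 1.109, -0.083], TCP at [0.279, -0.614, 0.25] pointing down, gripper open.
Joint ranges: [-2.96, 2.96], [-0.34, 2.1], [-1.41, 1.46], [0.24, 2.44], [-1.37, 4.51], [0.17, 1.92], [-2.96, 2.96]. Speed limits (rad/s): [2.39, 2.39, 3.14, 3.14, 3.14, 3.14, 3.14].

## Interface

Orientations are given as a unit quaternion [w, x, y, z].
In Python, from station import get_obs, read_camera, hand_in, spot_in, cut_out, tcp_to_tips gives the robot as it stands.
- The arm moves only by the shell command python3 -m jog 'ROWS' [FORCE]. ROWS is JSON, a list of rows, each an object of numbers: "gripper": the closure, from 0 (fully open) to 1 (shut); "dx", "dy", "dz": the shift along the world's x, y, z in m; "rx", "ry", "rz": the turn, a rotation vector about the world's x, y, z in degrees. In form: [{"gripper": .., "dx": .., "dy": .., "dz": .., "rx": .., "ry": .., "rz": ..}, ...]. A call has 1 to 10 rows; each row is the pose to reach, as a shift and turn from the pose commanded when the call began; what a row does not reach only later rows make up. A row lasts 1/10 s, in which the tool goes at most 50 mm and 8.59 degrees, less where a joint would pass 70% of its speed; a pose out of reach is approached as far as the arm can. A call with a gripper value outside its range is refused whole. The fingers move at their own pace and stop on an object; FORCE is the grip in N (left out, the last holds). Time passes only in rows, so rows that repeat a pose let the fingers close. It gives the time, the measured TCP pose, the force and the opening at its end, in the units of the state.
- get_obs(): the state, without advancing time (a new reading comes with each control period).
- read_camera(name): name is "scene" or "top" or "wrist"; returns a dict with "pixels" (420x560x3 uint8, blue, green, red), "range_z" (420x560 float32, m along the optical axis (not along the pixel's ray), 0 where there is no reading), "camera_matrix" (3x3 intrinsics, pixels), "cam_to_world" (4x4, takes a point from camera to world coordinates). Camera axes: x right, y down, z forward; pixel columns grow to the right and rows downward; lengths in m; the calibration is good to about 2 mm. A picture is of the moment at which its call begins.
- hand_in(): hands the job in, once; it reports no verdict.
Trained networks look in the newest picture that a camera, given by its name, has taken for a name from the list of things; names that differ only in an ending like _2 or _b are one class to them, and where a whole thing is asked for, a point or a joint stands for the part that bears it (a point fixed in the world has none). Each returns a list of dicts, best first, with "conf" (0 to 1); they miss things now and then, are a little off and sometimes report something else, mostly with a low value. They report only what shows in the picture. A call takes as long as a camera call.
- spot_in(camera, label): "box" ([centre column, centre row, width, height] in pixels, round what is visible of it).
- cut_out(camera, label): "mask" (420x560 bool, what is visible of it) and "box" ([centre column, centre row, width, height] in pixels, round what is visible of it).
The state is a dict: "t": time; "q": joint angles; "joint_vel": joint speeds; "joint_torque": joint torques, N m; "eef_pos": TCP position; "tool_rot": TCP orientation; "contact_force": force on the tool from outside, world axes, zero at the start; "torque": the same for the moment, N m; "gripper_width": opening from 0.0 (shut) to 1.0 (fully open).
Only numpy, scipy, OpenCV 4.12 (cv2) and the standard library are available. Lean on these libraries where they do the work, as an engineer would, in place of code of your own. Each camera call takes 0.05 s, during which the arm holds its last target. There are 200 camera calls.

## Task

The swivel vise has to hold its part at the red 30-degree mark for the next measurement. Turn the red clamp knob back until the clamp lets go and the vise swings freely, swing the vise until the black index line of its turntable stands at the red mark on the base, then tighten the knob again to about 0.8 N m, firm but not overtightened. Never drag the vise round against the clamp, and leave the gauges and parts lying about where they are.

Things in the scene. Friction and masses are not known exactly. Their poses are not given: they have to be found in the camera images.
- swivel_base: Round grey-green casting, 196 mm across and 24 mm high, with two hold-down lugs, fixed on a black granite plate whose top is 30 mm above the table. Origin: centre of its underside, on the granite, on the turning axis. x points along the zero line of its degree scale, exactly away from the clamp knob; z up. It stands somewhere else and turned differently each time.
- swivel_axis (a point): Point of the base on the vertical turning axis of the vise, level with the top of the steel turntable (156 mm across), which is 32.5 mm above the granite. x as for the base.
- red_mark (a point): The setting mark: a red line at 30 degrees (counter-clockwise from above from the zero) on the base's degree scale, the ring round the turntable. This point is at the inner end of the red line, 82 mm from the swivel axis, raised to the level of the turntable's top. The black ticks stand every 5 degrees, long ones every 15.
- pointer (a point): Outer end of the black index line on the turntable, 82 mm from the swivel axis, level with its top face. It turns with the vise and points square to the vise's length; the vise is on the mark when this point meets the red mark.
- swivel (a joint): Angle of turntable and vise (rad), counter-clockwise from above positive: 0 with the index line at the scale's zero, 0.5236 at the red mark; travel -0.95 to 0.95. Unclamped it turns with a stiff, even drag of about 0.35 N m and stays where it is left. Together about 2.6 kg, all carried by the base.
- vise_foot (a point): Small grey steel vise, 50 mm wide (x) and 150 mm long (y), fixed on the turntable; this point is on the swivel axis at its underside, 32.5 mm above the granite. x along the index line. Bed 26 mm high; top of the jaws 52 mm above this point; the bright part held between the jaws, near the middle, stands up to 66 mm.
- fixed_jaw (a point): In the fixed jaw, a block at the +y end of the vise, 50 mm wide (x), 34 mm long (y), 58 mm from the swivel axis; this point is on its middle, 16 mm below its top. The bed below is as wide as the jaw. Its two sides can be pinched from above to swing the vise. x across the vise, y along it, away from the swivel axis.
- knob_grip (a point): Middle of the red wing of the clamp knob (2 mm above its centre), on the knob's vertical axis, 124 mm from the swivel axis. Wing: 62 mm long (x), 18 mm thick (y), 26 mm high, underside 64 mm above the granite; a black hub 46 mm across below it reaches up to 57 mm. Pinch it across its thickness. Clockwise from above tightens, counter-clockwise loosens. The wing does not rise, and stays where left.
- strap: Black steel strap under the knob, 46 mm wide, top 51 mm above the granite; origin on the swivel axis at the granite, x away from the knob. Feel at the knob while turning slowly (a tool stopped after each small step reads 0.1 to 0.3 less): 0.05 N m when free, 0.3 N m either way while only the shoe's spring bears, as found. Loosening: 0.1 to 1.25 rad until the shoe is off; 1.4 rad of room beyond.
- shoe: Spring-loaded brass pad under the strap's nose; presses on the turntable 64 mm from the axis. Origin as the strap's. Tightening: from first touch 1.3 rad at about 0.3 N m (where that lies differs each time and is not shown), then the strap bears hard and the torque of slow turning climbs by some 1.5 N m per rad. Press: 11 N as found, 21 N at 0.6 N m, 32 N at 0.8, 52 N at 1.3 N m: overtightened.
- caliper: Bystander: digital caliper, 235 mm long, lying on the granite at the right; origin at its underside.
- micrometer: Bystander: micrometer with a dark green bow, about 150 mm long, lying on the granite at the left.
- ring_gauge: Bystander: steel ring, 60 mm across and 18 mm high, on the granite near the vise.
- plug_gauge: Bystander: plug gauge lying on its side, black handle, about 94 mm long and 24 mm thick, on the granite near the vise.
- v_block: Bystander: grey V-block, 45 x 60 x 42 mm, on the granite beyond the vise.
- sample_part: Bystander: bright L-shaped part, 60 x 36 x 34 mm, on the granite at the robot's left.
- oil_stone: Bystander: round brown stone, 68 mm across and 22 mm high, on the granite at the robot's right.

How it is judged:
By the outcome, as a careful person would: the job done as asked, in the order asked, and still so for the second after the job is handed in, with the robot touching nothing.
It also fails if it takes over 72 s, if anything falls off the work surface, if the arm or the gripper's body presses on something with over 40 N, if the wrist force passes 120 N, or if a joint passes its speed limit or range.

## Working session

There is one attempt and no reset: what is moved stays moved. The work goes in short steps, Python scripts to look and compute and a shell command to move; the robot and the scene stay as the last step left them, time stands still between calls to the robot, and variables do not carry over. Pictures are saved under pics/ and viewed, about 8 in all and at most 12, crops included, and the job is handed in when it is done.

```bash
mkdir -p pics; ls; cat > h.py <<'E'
import numpy as np,cv2
from station import *
def snap(c,f=None):
    r=read_camera(c)
    if f: cv2.imwrite('pics/'+f,r['pixels'])
    return r
def pts(r,us,vs,z=None):
    K=r['camera_matrix'];T=r['cam_to_world'];us=np.atleast_1d(us).astype(float);vs=np.atleast_1d(vs).astype(float)
    ray=np.stack([(us-K[0,2])/K[0,0],(vs-K[1,2])/K[1,1],np.ones_like(us)])
    if z is None:
        d=r['range_z'][vs.astype(int),us.astype(int)]
    else:
        w=T[:3,:3]@ray; d=(z-T[2,3])/w[2]
    return (T[:3,:3]@(ray*d)+T[:3,3:]).T
def proj(r,p):
    T=np.linalg.inv(r['cam_to_world']);c=T[:3,:3]@np.array(p)+T[:3,3];u=r['camera_matrix']@c;return u[:2]/u[2]
E
python3 - <<'E'
from h import *
o=get_obs();print({k:np.round(v,3) for k,v in o.items()},tcp_to_tips)
r=snap('top','a.png');print(np.round(r['cam_to_world'],3))
for n in ['swivel_base','knob_grip','fixed_jaw','strap','pointer','vise_foot']:
    for d in cut_out('top',n)[:2]:
        m=d['mask'];v,u=np.nonzero(m);p=pts(r,u,v);ok=r['range_z'][v,u]>0;p=p[ok]
        print(n,round(d['conf'],2),np.round(d['box']),len(u),np.round(np.median(p,0),3),np.round(np.percentile(p[:,2],[5,95]),3))
E
```

```text
pics
{'t': np.float64(0.0), 'q': array([ 1.036,  0.478,  0.022,  1.556, -0.012,  1.109, -0.083]), 'joint_vel': array([-0.   , -0.   ,  0.001,  0.   , -0.   ,  0.001,  0.002]), 'joint_torque': array([-0.0000e+00, -5.9646e+01,  1.6070e+00, -2.8120e+01,  1.2000e-02,
        9.0000e-03,  0.0000e+00]), 'eef_pos': array([ 0.279, -0.614,  0.249]), 'tool_rot': array([-0.149, -0.691, -0.15 ,  0.691]), 'contact_force': array([ 0.706, -0.492, -0.038]), 'torque': array([ 0.011,  0.035, -0.013]), 'gripper_width': np.float64(1.003)} 0.019
[[ 0.005 -0.985  0.172  0.406]
 [-1.    -0.004  0.008 -0.016]
 [-0.007 -0.172 -0.985  1.275]
 [ 0.     0.     0.     1.   ]]
swivel_base 0.77 [294. 213.  97.  78.] 4909 [ 0.621 -0.033  0.062] [0.043 0.117]
swivel_base 0.35 [449. 227.  35. 100.] 1124 [ 0.556 -0.387  0.039] [0.03  0.045]
knob_grip 0.58 [320. 254.  17.  24.] 350 [ 0.511 -0.088  0.118] [0.084 0.122]
fixed_jaw 0.71 [448. 226.  32. 100.] 989 [ 0.557 -0.386  0.04 ] [0.033 0.045]
fixed_jaw 0.57 [300. 211.  67.  66.] 3138 [ 0.623 -0.036  0.067] [0.059 0.119]
strap 0.67 [320. 253.  38.  56.] 675 [ 0.542 -0.084  0.08 ] [0.07  0.085]
pointer 0.88 [299. 210.  65.  65.] 3122 [ 0.623 -0.036  0.068] [0.059 0.119]
vise_foot 0.95 [300. 211.  71.  63.] 3173 [ 0.623 -0.037  0.067] [0.059 0.118]
```

View pics/a.png

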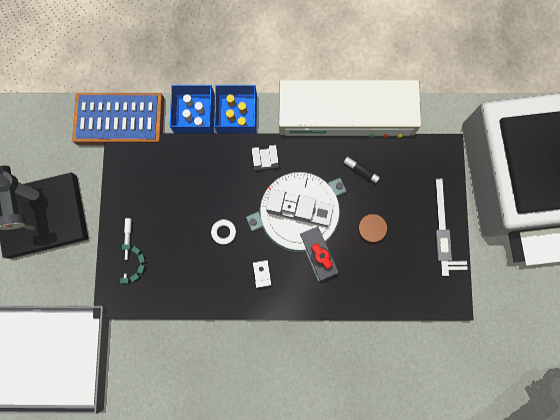

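```bash
python3 -m jog '[{"dx":0.02,"dy":0.045,"dz":0.012},{"dx":0.04,"dy":0.09,"dz":0.024},{"dx":0.06,"dy":0.13,"dz":0.036},{"dx":0.08,"dy":0.175,"dz":0.048},{"dx":0.1,"dy":0.22,"dz":0.06},{"dx":0.12,"dy":0.265,"dz":0.07},{"dx":0.14,"dy":0.31,"dz":0.08},{"dx":0.16,"dy":0.35,"dz":0.09},{"dx":0.18,"dy":0.4,"dz":0.1},{"dx":0.2,"dy":0.44,"dz":0.1}]'
python3 -m jog '[{"dx":0.02,"dy":0.045},{"dx":0.03,"dy":0.08},{"dx":0.03,"dy":0.08}]'
python3 - <<'E'
from h import *
r=snap('wrist','b.png');print(np.round(r['cam_to_world'],3))
for n in ['swivel_base','knob_grip','fixed_jaw','strap','pointer','vise_foot']:
    for d in cut_out('wrist',n)[:2]:
        m=d['mask'];v,u=np.nonzero(m);p=pts(r,u,v);ok=r['range_z'][v,u]>0;p=p[ok]
        print(n,round(d['conf'],2),np.round(d['box']),len(u),np.round(np.median(p,0),3),np.round(np.percentile(p[:,2],[5,95]),3))
        if n=='knob_grip':
            q=p[p[:,2]>.112][:,:2];print(cv2.minAreaRect(q.astype(np.float32)*1000))
E
```

```text
[[ 0.414 -0.874 -0.254  0.344]
 [-0.91  -0.398 -0.115 -0.585]
 [-0.001  0.279 -0.96   0.374]
 [ 0.     0.     0.     1.   ]]$[0]: bad value
$[0]: bad value
```

View pics/b.png

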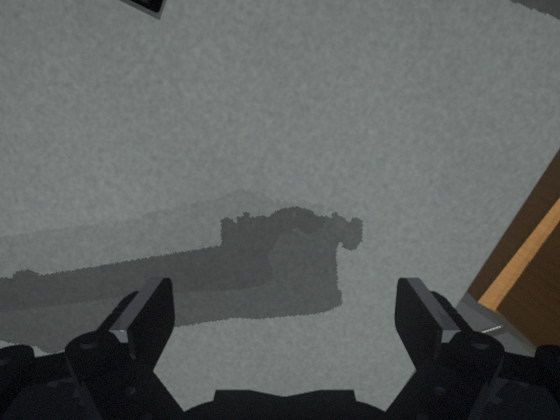

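```bash
python3 -m jog '[{"gripper":0,"dx":0.02,"dy":0.045,"dz":0.012,"rx":0,"ry":0,"rz":0}]'
```

```text
t: 0.8
eef_pos: [0.294, -0.5739, 0.2602]
tool_rot: [-0.147, -0.69, -0.147, 0.693]
contact_force: [1.2, -0.5, -0.3]
gripper_width: 1.005
```

```bash
python3 -m jog '[{"gripper":0,"dx":0.02,"dy":0.04,"dz":0.012,"rx":0,"ry":0,"rz":0},{"gripper":0,"dx":0.04,"dy":0.08,"dz":0.024,"rx":0,"ry":0,"rz":0},{"gripper":0,"dx":0.06,"dy":0.12,"dz":0.036,"rx":0,"ry":0,"rz":0},{"gripper":0,"dx":0.08,"dy":0.16,"dz":0.048,"rx":0,"ry":0,"rz":0},{"gripper":0,"dx":0.1,"dy":0.2,"dz":0.06,"rx":0,"ry":0,"rz":0},{"gripper":0,"dx":0.12,"dy":0.24,"dz":0.07,"rx":0,"ry":0,"rz":0},{"gripper":0,"dx":0.14,"dy":0.28,"dz":0.08,"rx":0,"ry":0,"rz":0},{"gripper":0,"dx":0.16,"dy":0.32,"dz":0.09,"rx":0,"ry":0,"rz":0},{"gripper":0,"dx":0.18,"dy":0.36,"dz":0.1,"rx":0,"ry":0,"rz":0},{"gripper":0,"dx":0.2,"dy":0.4,"dz":0.1,"rx":0,"ry":0,"rz":0}]'
python3 -m jog '[{"gripper":0,"dx":0.02,"dy":0.04,"dz":0,"rx":0,"ry":0,"rz":0},{"gripper":0,"dx":0.04,"dy":0.08,"dz":0,"rx":0,"ry":0,"rz":0},{"gripper":0,"dx":0.06,"dy":0.11,"dz":0,"rx":0,"ry":0,"rz":0},{"gripper":0,"dx":0.06,"dy":0.11,"dz":0,"rx":0,"ry":0,"rz":0},{"gripper":0,"dx":0.06,"dy":0.11,"dz":0,"rx":0,"ry":0,"rz":0}]'
cat > look.py <<'E'
import sys
from h import *
r=snap('wrist',sys.argv[1])
o=get_obs();print('tcp',np.round(o['eef_pos'],4),'t',o['t'])
for n in ['knob_grip','fixed_jaw','strap','pointer','swivel_base']:
    for d in cut_out('wrist',n)[:2]:
        m=d['mask'];v,u=np.nonzero(m);p=pts(r,u,v);p=p[r['range_z'][v,u]>0]
        print(n,round(d['conf'],2),np.round(d['box']),len(u),np.round(np.median(p,0),3),np.round(np.percentile(p[:,2],[5,95]),3))
        if n=='knob_grip':
            q=p[p[:,2]>.112][:,:2];print(cv2.minAreaRect(q.astype(np.float32)*1000))
# circle fit: turntable rim candidates: points at height .0625
H,W=r['range_z'].shape;V,U=np.mgrid[0:H,0:W];P=pts(r,U.ravel(),V.ravel()).reshape(H,W,3)
np.savez('look.npz',P=P,px=r['pixels'],T=r['cam_to_world'],K=r['camera_matrix'])
E
python3 look.py b2.png
```

```text
t: 1.8
eef_pos: [0.5003, -0.1686, 0.364]
tool_rot: [0.15, 0.692, 0.149, -0.69]
contact_force: [1.4, 0.3, 0.6]
gripper_width: 0.999
t: 2.3
eef_pos: [0.5593, -0.0594, 0.362]
tool_rot: [-0.15, -0.691, -0.15, 0.691]
contact_force: [-0.3, -0.6, -0.2]
gripper_width: 1.0
tcp [ 0.5589 -0.0608  0.362 ] t 2.35
knob_grip 0.9 [293. 230.  42.  60.] 1647 [ 0.518 -0.088  0.119] [0.086 0.121]
((514.830322265625, -88.14889526367188), (60.480613708496094, 31.330419540405273), 38.877967834472656)
knob_grip 0.33 [515. 258.  84. 138.] 3166 [ 0.554 -0.383  0.039] [0.035 0.043]
((0.0, 0.0), (0.0, 0.0), 0.0)
fixed_jaw 0.64 [294. 101. 147. 144.] 16500 [ 0.633 -0.034  0.065] [0.062 0.119]
strap 0.74 [291. 212.  44. 106.] 2571 [ 0.549 -0.077  0.08 ] [0.078 0.082]
pointer 0.58 [293. 101. 148. 143.] 16588 [ 0.634 -0.034  0.065] [0.062 0.119]
swivel_base 0.61 [294. 211.  45. 102.] 2386 [ 0.55  -0.076  0.08 ] [0.079 0.082]
swivel_base 0.55 [297. 102. 227. 179.] 24698 [ 0.636 -0.033  0.063] [0.045 0.118]
```

View pics/b2.png

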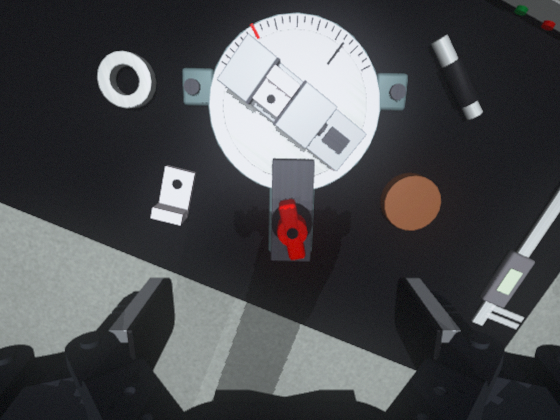

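```bash
cat > geo.py <<'E'
from h import *
from scipy.optimize import least_squares
d=np.load('look.npz');P=d['P'];px=d['px'].astype(int);r=dict(camera_matrix=d['K'],cam_to_world=d['T'])
b,g,rd=px[...,0],px[...,1],px[...,2]
red=(rd>150)&(g<90)&(b<90)
kn=red&(P[...,2]>.112);Q=P[kn][:,:2]
(c,s,a)=cv2.minAreaRect((Q*1000).astype(np.float32))
cov=np.cov(Q.T);w,v=np.linalg.eigh(cov);ax=v[:,1]
# wing heights: ring around middle is the boss; use the farthest points for direction
print('knob rect',c,s,a,'pca heading',np.degrees(np.arctan2(ax[1],ax[0])),'mean',Q.mean(0))
# axis from disc at z~.054/.0625
near=np.hypot(P[...,0]-.63,P[...,1]+.035)<.115
m=(near&(P[...,2]>.0605)&(P[...,2]<.0645)).astype(np.uint8)
m=cv2.morphologyEx(m,cv2.MORPH_OPEN,np.ones((3,3)))
for nm,lo,hi,R in (('base',.051,.0575,.098),('table',.0605,.0645,.078)):
    m=near&(P[...,2]>lo)&(P[...,2]<hi);X=P[m][:,:2];print(nm,len(X))
    c0=np.array([.635,-.033])
    for i in range(6):
        th=np.arctan2(*(X-c0).T[::-1]);rr=np.hypot(*(X-c0).T);bins=((th+np.pi)/(2*np.pi)*90).astype(int)
        E=[]
        for k in range(90):
            s_=bins==k
            if s_.sum()>3:
                j=np.argmax(np.where(s_,rr,0));E.append(X[j])
        E=np.array(E);f=least_squares(lambda q:np.hypot(*(E-q).T)-R,c0,loss='soft_l1',f_scale=.001);c0=f.x
    res=np.hypot(*(E-c0).T)-R;print(nm,np.round(c0,4),'med res',np.median(abs(res)))
    C=c0 if nm=='table' else c0
    if nm=='base':Cb=c0
rm=red&near&(P[...,2]<.06)
vv,uu=np.nonzero(rm);p=pts(r,uu,vv,.054)
for C in (Cb,C):
  e=p[:,:2]-C;print('red n',len(e),'heading',np.degrees(np.arctan2(*e.mean(0)[::-1])),'r',np.hypot(*e.T).min(),np.hypot(*e.T).max())
  k=np.array(c)/1000-C;print('base x heading from knob',np.degrees(np.arctan2(-k[1],-k[0])),'dist',np.hypot(*k))
  blk=(px.max(2)<90)&near;v2,u2=np.nonzero(blk);pp=pts(r,u2,v2,.0625)[:,:2]-C;rr=np.hypot(*pp.T)
  s_=(rr>.056)&(rr<.077)&(P[v2,u2,2]<.067)&(pp[:,0]>0)
  h=np.degrees(np.arctan2(pp[s_,1],pp[s_,0]));print('index n',s_.sum(),'heading med',np.median(h),np.percentile(h,[5,95]))
jw=near&(P[...,2]>.105);J=P[jw]
n,l=cv2.connectedComponents(jw.astype(np.uint8))[0:2]
for i in range(1,n):
    A=P[l==i]
    if len(A)>200: print('jaw',len(A),cv2.minAreaRect((A[:,:2]*1000).astype(np.float32)),np.median(A[:,2]))
E
python3 geo.py
```

```text
knob rect (557.1388549804688, -67.63247680664062) (153.22402954101562, 27.929555892944336) 25.415922164916992 pca heading -145.31924147248353 mean [ 0.51498821 -0.08790653]
base 6184
base [ 0.6254 -0.0403] med res 0.0032850016823918887
table 8227
table [ 0.6284 -0.0399] med res 0.0006662324724627314
red n 28 heading 52.10342837195346 r 0.08283738192794039 0.09794497930733581
base x heading from knob 21.84774164728251 dist 0.07350512755160236
  return _methods._mean(a, axis=axis, dtype=dtype,
  ret = ret.dtype.type(ret / rcount)
Traceback (most recent call last):
  File "geo.py", line 36, in <module>
    h=np.degrees(np.arctan2(pp[s_,1],pp[s_,0]));print('index n',s_.sum(),'heading med',np.median(h),np.percentile(h,[5,95]))
                                                                                                    ~~~~~~~~~~~~~^^^^^^^^^^
IndexError: index -1 is out of bounds for axis 0 with size 0
```

```bash
python3 - <<'E'
s=open('geo.py').read()
i=s.index("rm=red&near")
s=s[:i]+'''
c0=np.array([c0[0],c0[1]])
kn=Q[np.hypot(*(Q-np.median(Q,0)).T)<.045];(kc,ks,ka)=cv2.minAreaRect((kn*1000).astype(np.float32));print('wing',kc,ks,ka,'mean',kn.mean(0))
k=c0-kn.mean(0);bx=np.degrees(np.arctan2(k[1],k[0]));print('base x from knob',bx,'dist',np.hypot(*k))
dk=(px.max(2)<110)
def head(mask,z,lo,hi,nm):
    vv,uu=np.nonzero(mask);e=pts(r,uu,vv,z)[:,:2]-c0;q=np.hypot(*e.T);t=np.degrees(np.arctan2(e[:,1],e[:,0]));k=(q>lo)&(q<hi);t=t[k]
    print(nm,len(t),np.round(t.mean(),2) if len(t) else None,np.round(np.percentile(t,[5,95]),1) if len(t) else None)
head(red&(P[...,2]<.07),.054,.08,.1,'red heading')
from math import *
vv,uu=np.nonzero(dk&(P[...,2]<.068)&(P[...,2]>.045));e=pts(r,uu,vv,.0625)[:,:2]-c0;q=np.hypot(*e.T);t=np.degrees(np.arctan2(e[:,1],e[:,0]));k=(q>.03)&(q<.079)&(abs((t-bx+180)%360-180)<80)
print('index',k.sum(),np.median(t[k]) if k.any() else '',np.round(np.percentile(t[k],[5,95]),1) if k.any() else '')
jw=near&(P[...,2]>.106)&(np.hypot(P[...,0]-c0[0],P[...,1]-c0[1])<.085)
n,l=cv2.connectedComponents(jw.astype(np.uint8))[:2]
for i in range(1,n):
    A=P[l==i]
    if len(A)>150:
        m=A.mean(0)[:2]-c0;print('top',len(A),cv2.minAreaRect((A[:,:2]*1000).astype(np.float32)),'z',np.median(A[:,2]),'heading',np.degrees(np.arctan2(m[1],m[0])),'r',np.hypot(*m))
'''
open('geo.py','w').write(s)
E
python3 geo.py
```

```text
knob rect (557.1388549804688, -67.63247680664062) (153.22402954101562, 27.929555892944336) 25.415922164916992 pca heading -145.31924147248353 mean [ 0.51498821 -0.08790653]
base 6184
base [ 0.6254 -0.0403] med res 0.0032850016823918887
table 8227
table [ 0.6284 -0.0399] med res 0.0006662324724627314
wing (514.5908813476562, -87.8502197265625) (59.00974655151367, 27.929555892944336) 25.415922164916992 mean [ 0.51473066 -0.08804414]
base x from knob 22.952945847914815 dist 0.12343811360292399
red heading 28 53.51 [53. 54.]
index 20 -13.144035325973467 [-13.6 -12.8]
top 5859 ((632.6265258789062, -20.547657012939453), (110.028564453125, 50.32993698120117), 77.0744857788086) z 0.11524086981672033 heading 76.94397463686035 r 0.022554812532496867
top 27836 ((574.5478515625, -62.667728424072266), (96.2990951538086, 77.9958267211914), 74.78087615966797) z 0.41630624892647405 heading -154.94240215096136 r 0.05895228793612099
```

```bash
python3 -m jog '[{"gripper":0,"dx":-0.02,"dy":-0.014,"dz":-0.04,"rx":0,"ry":0,"rz":5},{"gripper":0,"dx":-0.044,"dy":-0.028,"dz":-0.08,"rx":0,"ry":0,"rz":10.5},{"gripper":0,"dx":-0.044,"dy":-0.028,"dz":-0.12,"rx":0,"ry":0,"rz":10.5},{"gripper":0,"dx":-0.044,"dy":-0.028,"dz":-0.16,"rx":0,"ry":0,"rz":10.5},{"gripper":0.2,"dx":-0.044,"dy":-0.028,"dz":-0.19,"rx":0,"ry":0,"rz":10.5},{"gripper":0.3,"dx":-0.044,"dy":-0.028,"dz":-0.19,"rx":0,"ry":0,"rz":10.5}]' 30
python3 - <<'E'
from h import *
r=snap('wrist','c.png')
T=get_obs();print(T['eef_pos'],T['torque'],T['q'])
H,W=420,560;V,U=np.mgrid[0:H,0:W];P=pts(r,U.ravel(),V.ravel()).reshape(H,W,3);px=r['pixels'].astype(int)
k=(px[...,2]>120)&(px[...,1]<90)&(px[...,0]<90)&(P[...,2]>.108)&(P[...,2]<.13);Q=P[k][:,:2];w,v=np.linalg.eigh(np.cov(Q.T));a=v[:,1]
print(Q.mean(0),cv2.minAreaRect((Q*1000).astype(np.float32)),np.degrees(np.arctan2(a[1],a[0])))
E
```

```text
t: 3.2
eef_pos: [0.512, -0.0886, 0.1686]
tool_rot: [-0.211, -0.672, -0.213, 0.677]
contact_force: [-0.7, -0.8, -0.4]
gripper_width: 0.703
[ 0.51385476 -0.08848643  0.17107633] [-0.02970849 -0.01466305  0.0060903 ] [ 0.31960817  0.34432366 -0.32412939  1.97689443  0.14356357  0.8458817
 -1.04414002]
[ 0.51620396 -0.08689587] ((514.2396240234375, -88.14797973632812), (60.794944763183594, 30.189136505126953), 37.929893493652344) -144.10939206880659
```

View pics/c.png

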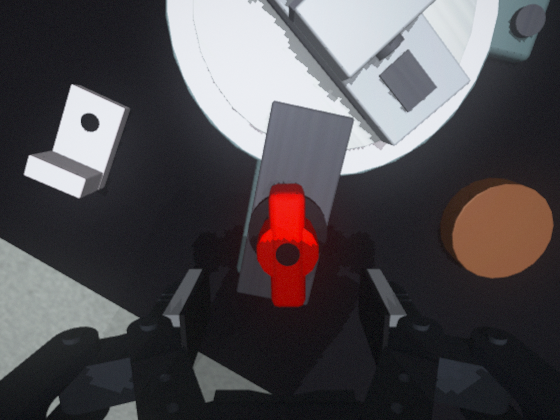

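```bash
python3 -m jog '[{"gripper":0.3,"dx":0,"dy":0,"dz":-0.03,"rx":0,"ry":0,"rz":0},{"gripper":0.3,"dx":0,"dy":0,"dz":-0.05,"rx":0,"ry":0,"rz":0},{"gripper":0.3,"dx":0,"dy":0,"dz":-0.061,"rx":0,"ry":0,"rz":0},{"gripper":0.6,"dx":0,"dy":0,"dz":-0.061,"rx":0,"ry":0,"rz":0},{"gripper":1,"dx":0,"dy":0,"dz":-0.061,"rx":0,"ry":0,"rz":0},{"gripper":1,"dx":0,"dy":0,"dz":-0.061,"rx":0,"ry":0,"rz":0},{"gripper":1,"dx":0,"dy":0,"dz":-0.061,"rx":0,"ry":0,"rz":0},{"gripper":1,"dx":0,"dy":0,"dz":-0.061,"rx":0,"ry":0,"rz":0}]' 60; python3 -c "
from h import *
o=get_obs();print(o['torque'],o['contact_force'],o['eef_pos'],o['gripper_width'])"
```

```text
t: 4.05
eef_pos: [0.5159, -0.0875, 0.1129]
tool_rot: [0.213, 0.675, 0.212, -0.674]
contact_force: [-2.4, 2.2, 7.1]
gripper_width: 0.2
[0.3849221  0.53770175 0.12116229] [-2.43145034  2.20695058  7.13046249] [ 0.51588342 -0.08751229  0.11289436] 0.1999319619761528
```

```bash
cat > st.py <<'E'
from h import *
o=get_obs();R=cv2.Rodrigues(np.zeros(3))[0]
w,x,y,z=o['tool_rot'];h=np.degrees(np.arctan2(1-2*(x*x+z*z),2*(x*y-w*z)))%180
print('t',round(float(o['t']),2),'Mz',np.round(o['torque'],3),'F',np.round(o['contact_force'],1),'pos',np.round(o['eef_pos'],4),'head(tool y)',round(h,2),'q7',round(o['q'][6],3),'w',round(float(o['gripper_width']),3))
E
python3 st.py
python3 -m jog '[{"gripper":1,"dx":0,"dy":0,"dz":0,"rx":0,"ry":0,"rz":4},{"gripper":1,"dx":0,"dy":0,"dz":0,"rx":0,"ry":0,"rz":8}]' >/dev/null; python3 st.py
python3 -m jog '[{"gripper":1,"dx":0,"dy":0,"dz":0,"rx":0,"ry":0,"rz":4},{"gripper":1,"dx":0,"dy":0,"dz":0,"rx":0,"ry":0,"rz":8},{"gripper":1,"dx":0,"dy":0,"dz":0,"rx":0,"ry":0,"rz":12}]' >/dev/null; python3 st.py
```

```text
t 4.05 Mz [0.385 0.538 0.121] F [-2.4  2.2  7.1] pos [ 0.5159 -0.0875  0.1129] head(tool y) 125.01 q7 -1.086 w 0.2
t 4.25 Mz [ 0.714  0.739 -0.402] F [-3.4  3.3  8.2] pos [ 0.5156 -0.0872  0.1129] head(tool y) 133.08 q7 -0.964 w 0.202
t 4.55 Mz [ 0.916  1.115 -0.337] F [-5.3  4.3  9.6] pos [ 0.5153 -0.0869  0.1129] head(tool y) 145.09 q7 -0.782 w 0.199
```

```bash
for i in 1 2 3; do python3 -m jog '[{"gripper":1,"dx":0,"dy":0,"dz":0,"rx":0,"ry":0,"rz":4},{"gripper":1,"dx":0,"dy":0,"dz":0,"rx":0,"ry":0,"rz":8},{"gripper":1,"dx":0,"dy":0,"dz":0,"rx":0,"ry":0,"rz":12}]' >/dev/null; python3 st.py; done
```

```text
t 4.85 Mz [ 1.138  1.394 -0.309] F [-7.5  5.  11.2] pos [ 0.5148 -0.0866  0.1128] head(tool y) 157.11 q7 -0.601 w 0.197
t 5.15 Mz [ 1.221  1.764 -0.361] F [-9.4  5.2 13.2] pos [ 0.5142 -0.0865  0.1128] head(tool y) 169.11 q7 -0.421 w 0.201
t 5.45 Mz [ 1.222  2.108 -0.391] F [-10.5   6.1  16.6] pos [ 0.5137 -0.0864  0.1128] head(tool y) 1.11 q7 -0.24 w 0.198
```

```bash
for i in 1 2; do python3 -m jog '[{"gripper":1,"dx":-0.001,"dy":0.0005,"dz":0.001,"rx":0,"ry":0,"rz":4},{"gripper":1,"dx":-0.001,"dy":0.0005,"dz":0.0015,"rx":0,"ry":0,"rz":8}]' >/dev/null; python3 st.py; done
```

```text
t 5.65 Mz [ 0.906  0.19  -0.085] F [-1.9  4.6 -7.4] pos [ 0.5131 -0.0864  0.113 ] head(tool y) 9.14 q7 -0.118 w 0.196
t 5.85 Mz [ 0.551 -1.4   -0.03 ] F [  6.6   2.7 -25.3] pos [ 0.5126 -0.0865  0.1131] head(tool y) 17.13 q7 0.003 w 0.194
```

```bash
python3 -m jog '[{"gripper":1,"dx":0.0006,"dy":0,"dz":-0.0012,"rx":0,"ry":0,"rz":4},{"gripper":1,"dx":0.0006,"dy":0,"dz":-0.0012,"rx":0,"ry":0,"rz":8}]' >/dev/null; python3 st.py;python3 -m jog '[{"gripper":1,"dx":0,"dy":0,"dz":0,"rx":0,"ry":0,"rz":4},{"gripper":1,"dx":0,"dy":0,"dz":0,"rx":0,"ry":0,"rz":8}]' >/dev/null; python3 st.py
```

```text
t 6.05 Mz [ 0.511  0.565 -0.082] F [-4.2  2.6 -3.9] pos [ 0.5125 -0.0866  0.1129] head(tool y) 25.11 q7 0.122 w 0.202
t 6.25 Mz [ 0.518  0.721 -0.158] F [-4.   2.1 -3.1] pos [ 0.5121 -0.0868  0.1129] head(tool y) 33.1 q7 0.243 w 0.199
```

```bash
for i in 1 2; do python3 -m jog '[{"gripper":1,"dx":0,"dy":0,"dz":0,"rx":0,"ry":0,"rz":4},{"gripper":1,"dx":0,"dy":0,"dz":0,"rx":0,"ry":0,"rz":8}]' >/dev/null; python3 st.py;done; python3 -m jog '[{"gripper":1,"dx":0,"dy":0,"dz":0,"rx":0,"ry":0,"rz":0},{"gripper":1,"dx":0,"dy":0,"dz":0,"rx":0,"ry":0,"rz":0}]' >/dev/null; python3 st.py;
```

```text
t 6.45 Mz [ 0.432  0.94  -0.123] F [-5.9  0.4 -0.5] pos [ 0.5118 -0.087   0.1129] head(tool y) 41.08 q7 0.363 w 0.194
t 6.65 Mz [ 0.326  1.116 -0.157] F [-6.1  1.  -0.3] pos [ 0.5116 -0.0873  0.1129] head(tool y) 49.07 q7 0.483 w 0.195
t 6.85 Mz [0.454 1.052 0.074] F [-7.2  0.6  0.5] pos [ 0.5115 -0.0872  0.1129] head(tool y) 48.94 q7 0.481 w 0.196
```

```bash
python3 -m jog '[{"gripper":0.5,"dx":0,"dy":0,"dz":0,"rx":0,"ry":0,"rz":0},{"gripper":0.5,"dx":0,"dy":0,"dz":0,"rx":0,"ry":0,"rz":0},{"gripper":0.5,"dx":0,"dy":0,"dz":0,"rx":0,"ry":0,"rz":0},{"gripper":0.3,"dx":0,"dy":0,"dz":0.04,"rx":0,"ry":0,"rz":0},{"gripper":0,"dx":0,"dy":0,"dz":0.085,"rx":0,"ry":0,"rz":0},{"gripper":0,"dx":0.025,"dy":0.02,"dz":0.12,"rx":0,"ry":0,"rz":-8.5},{"gripper":0,"dx":0.05,"dy":0.04,"dz":0.13,"rx":0,"ry":0,"rz":-17},{"gripper":0,"dx":0.075,"dy":0.06,"dz":0.13,"rx":0,"ry":0,"rz":-25.5},{"gripper":0,"dx":0.1,"dy":0.08,"dz":0.13,"rx":0,"ry":0,"rz":-34},{"gripper":0,"dx":0.12,"dy":0.1,"dz":0.13,"rx":0,"ry":0,"rz":-42}]' 
python3 -m jog '[{"gripper":0,"dx":0.005,"dy":0.004,"dz":0,"rx":0,"ry":0,"rz":-8},{"gripper":0,"dx":0.01,"dy":0.004,"dz":0,"rx":0,"ry":0,"rz":-16},{"gripper":0,"dx":0.01,"dy":0.004,"dz":0,"rx":0,"ry":0,"rz":-20},{"gripper":0,"dx":0.01,"dy":0.004,"dz":0,"rx":0,"ry":0,"rz":-20}]'
python3 look.py d.png; python3 geo.py; python3 st.py
```

```text
t: 7.85
eef_pos: [0.6354, 0.0137, 0.2435]
tool_rot: [0.528, 0.471, 0.527, -0.47]
contact_force: [0.3, -0.4, 0.5]
gripper_width: 1.0
t: 8.25
eef_pos: [0.6441, 0.0172, 0.2433]
tool_rot: [0.44, 0.554, 0.44, -0.553]
contact_force: [-0.1, -0.3, 0.3]
gripper_width: 1.0
tcp [0.644  0.0171 0.2432] t 8.3
knob_grip 0.56 [176. 361.  45.  68.] 2011 [ 0.53 -0.09  0.11] [0.086 0.12 ]
((566.0923461914062, -29.51074981689453), (179.5260772705078, 32.649986267089844), 59.48918533325195)
knob_grip 0.47 [283. 235. 214. 238.] 34897 [ 0.636 -0.016  0.063] [0.044 0.119]
((632.8126831054688, -18.326011657714844), (106.52536010742188, 50.41749572753906), 77.03506469726562)
fixed_jaw 0.7 [285. 264. 183. 182.] 23176 [ 0.635 -0.025  0.065] [0.062 0.119]
fixed_jaw 0.67 [281. 235. 214. 240.] 35134 [ 0.636 -0.016  0.063] [0.044 0.119]
strap 0.59 [212. 319.  73.  77.] 3158 [ 0.558 -0.068  0.082] [0.073 0.083]
pointer 0.58 [283. 264. 181. 181.] 22890 [ 0.635 -0.025  0.071] [0.062 0.119]
swivel_base 0.88 [282. 234. 215. 243.] 35263 [ 0.636 -0.016  0.063] [0.044 0.118]
knob rect (583.4024658203125, -5.656074523925781
[... 294 characters left out ...]
(18.263784408569336, 35.244239807128906) 35.75244140625 mean [ 0.52802851 -0.09559659]
base x from knob 29.16940216921091 dist 0.11480767131464815
red heading 53 53.31 [52.6 54. ]
index 49 -13.52367380645406 [-14.4  61.1]
top 8804 ((632.8175659179688, -18.304824829101562), (106.56888580322266, 50.41748809814453), 77.03506469726562) z 0.1151808909777487 heading 77.71120773319683 r 0.026636868519320872
top 25042 ((643.452880859375, 21.470359802246094), (30.500667572021484, 126.59339141845703), 76.87078094482422) z 0.298294619754768 heading 80.99288737928134 r 0.06913433287837266
t 8.55 Mz [ 0.025 -0.02   0.004] F [-0.5  0.1  0.5] pos [0.6437 0.0167 0.243 ] head(tool y) 166.99 q7 -0.581 w 0.997
```

View pics/d.png

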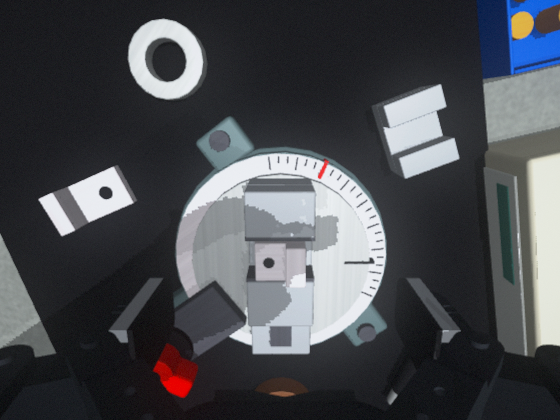

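```bash
python3 -m jog '[{"gripper":0,"dx":-0.0025,"dy":0,"dz":-0.045,"rx":0,"ry":0,"rz":0},{"gripper":0,"dx":-0.0025,"dy":0,"dz":-0.085,"rx":0,"ry":0,"rz":0},{"gripper":0,"dx":-0.0025,"dy":0,"dz":-0.12,"rx":0,"ry":0,"rz":0},{"gripper":0,"dx":-0.0025,"dy":0,"dz":-0.144,"rx":0,"ry":0,"rz":0},{"gripper":0.3,"dx":-0.0025,"dy":0,"dz":-0.144,"rx":0,"ry":0,"rz":0},{"gripper":0.5,"dx":-0.0025,"dy":0,"dz":-0.144,"rx":0,"ry":0,"rz":0},{"gripper":0.7,"dx":-0.0025,"dy":0,"dz":-0.144,"rx":0,"ry":0,"rz":0},{"gripper":0.7,"dx":-0.0025,"dy":0,"dz":-0.144,"rx":0,"ry":0,"rz":0}]' 30; python3 st.py
python3 - <<'E'
import numpy as np
c=np.array([.6284,-.0398]);p0=np.array([.6413,.0169])-c
for a in range(4,72,4):
    t=np.radians(a);R=np.array([[np.cos(t),-np.sin(t)],[np.sin(t),np.cos(t)]]);print(a,np.round(R@p0-p0,4))
E
```

```text
t: 9.35
eef_pos: [0.6417, 0.0175, 0.1007]
tool_rot: [0.44, 0.554, 0.44, -0.553]
contact_force: [-2.5, 1.5, 2.7]
gripper_width: 0.583
t 9.35 Mz [ 0.321  0.862 -0.217] F [-2.5  1.5  2.7] pos [0.6417 0.0175 0.1007] head(tool y) 166.94 q7 -0.666 w 0.583
4 [-0.004   0.0008]
8 [-0.008   0.0012]
12 [-0.0121  0.0014]
16 [-0.0161  0.0014]
20 [-0.0202  0.001 ]
24 [-0.0242  0.0003]
28 [-0.0281 -0.0006]
32 [-0.032  -0.0018]
36 [-0.0358 -0.0032]
40 [-0.0395 -0.005 ]
44 [-0.043 -0.007]
48 [-0.0464 -0.0092]
52 [-0.0496 -0.0116]
56 [-0.0527 -0.0143]
60 [-0.0556 -0.0172]
64 [-0.0582 -0.0202]
68 [-0.0606 -0.0235]
```

```bash
python3 -m jog '[{"gripper":0.7,"dx":-0.004,"dy":0.0008,"dz":0,"rx":0,"ry":0,"rz":4},{"gripper":0.7,"dx":-0.008,"dy":0.0012,"dz":0,"rx":0,"ry":0,"rz":8}]' >/dev/null; python3 st.py; python3 -m jog '[{"gripper":0.7,"dx":-0.0041,"dy":0.0002,"dz":0,"rx":0,"ry":0,"rz":4},{"gripper":0.7,"dx":-0.0081,"dy":0.0002,"dz":0,"rx":0,"ry":0,"rz":8}]' >/dev/null; python3 st.py
```

```text
t 9.55 Mz [ 0.361  0.909 -0.632] F [-4.1  1.2  4.5] pos [0.6335 0.0188 0.1007] head(tool y) 175.04 q7 -0.55 w 0.579
t 9.75 Mz [ 0.306  0.992 -0.661] F [-4.2  1.2  4.3] pos [0.6253 0.0191 0.1007] head(tool y) 3.06 q7 -0.434 w 0.58
```

```bash
python3 -m jog '[{"gripper":0.7,"dx":-0.0041,"dy":-0.0004,"dz":0,"rx":0,"ry":0,"rz":4},{"gripper":0.7,"dx":-0.0081,"dy":-0.0011,"dz":0,"rx":0,"ry":0,"rz":8},{"gripper":0.7,"dx":-0.012,"dy":-0.002,"dz":0,"rx":0,"ry":0,"rz":12},{"gripper":0.7,"dx":-0.0159,"dy":-0.0032,"dz":0,"rx":0,"ry":0,"rz":16},{"gripper":0.7,"dx":-0.0197,"dy":-0.0046,"dz":0,"rx":0,"ry":0,"rz":20},{"gripper":0.7,"dx":-0.0234,"dy":-0.0064,"dz":0,"rx":0,"ry":0,"rz":24}]' >/dev/null; python3 st.py; python3 -m jog '[{"gripper":0.7,"dx":-0.0035,"dy":-0.002,"dz":0,"rx":0,"ry":0,"rz":4},{"gripper":0.7,"dx":-0.0069,"dy":-0.0042,"dz":0,"rx":0,"ry":0,"rz":8},{"gripper":0.7,"dx":-0.0101,"dy":-0.0066,"dz":0,"rx":0,"ry":0,"rz":12},{"gripper":0.7,"dx":-0.0132,"dy":-0.0093,"dz":0,"rx":0,"ry":0,"rz":16},{"gripper":0.7,"dx":-0.0161,"dy":-0.0122,"dz":0,"rx":0,"ry":0,"rz":20},{"gripper":0.7,"dx":-0.0187,"dy":-0.0152,"dz":0,"rx":0,"ry":0,"rz":24},{"gripper":0.7,"dx":-0.02,"dy":-0.0169,"dz":0,"rx":0,"ry":0,"rz":26},{"gripper":0.7,"dx":-0.02,"dy":-0.0169,"dz":0,"rx":0,"ry":0,"rz":26}]' >/dev/null; python3 st.py
python3 look.py e.png >/dev/null; python3 geo.py 2>/dev/null| egrep 'table|red|index|^top'
```

```text
t 10.35 Mz [ 0.629  1.312 -0.729] F [-6.9  2.6  7.3] pos [0.6013 0.013  0.1007] head(tool y) 27.06 q7 -0.074 w 0.583
t 11.15 Mz [0.664 1.905 0.024] F [-10.1   1.5  11. ] pos [ 0.5805 -0.004   0.1007] head(tool y) 53.03 q7 0.337 w 0.579
table 4721
table [ 0.6275 -0.04  ] med res 0.0002474197292123559
red heading 0 None None
index 0  
top 46919 ((582.8858642578125, -5.361946105957031), (117.0653076171875, 43.11518859863281), 53.02275848388672) z 0.13783607751218724 heading 142.7719565360606 r 0.06460214541301108
```

View pics/e.png

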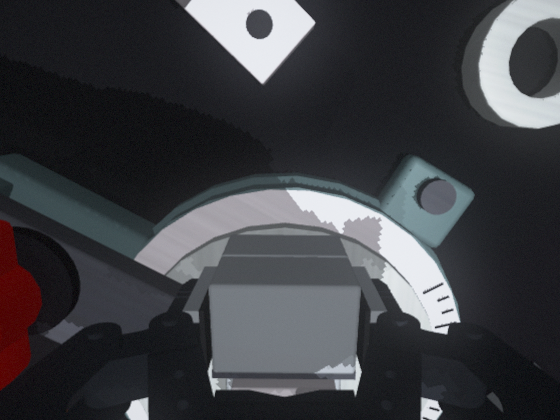

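```bash
python3 -m jog '[{"gripper":0.4,"dx":0,"dy":0,"dz":0,"rx":0,"ry":0,"rz":0},{"gripper":0.2,"dx":0,"dy":0,"dz":0,"rx":0,"ry":0,"rz":0},{"gripper":0.1,"dx":0,"dy":0,"dz":0,"rx":0,"ry":0,"rz":0},{"gripper":0,"dx":0,"dy":0,"dz":0.03,"rx":0,"ry":0,"rz":0},{"gripper":0,"dx":0,"dy":0,"dz":0.07,"rx":0,"ry":0,"rz":0},{"gripper":0,"dx":0,"dy":0,"dz":0.11,"rx":0,"ry":0,"rz":0},{"gripper":0,"dx":0,"dy":0,"dz":0.145,"rx":0,"ry":0,"rz":0},{"gripper":0,"dx":0,"dy":0,"dz":0.145,"rx":0,"ry":0,"rz":0},{"gripper":0,"dx":0,"dy":0,"dz":0.145,"rx":0,"ry":0,"rz":0}]' >/dev/null;python3 st.py
python3 look.py f.png >/dev/null; python3 geo.py 2>/dev/null| egrep 'table|red|index|^top'
python3 -c "
import cv2;a=cv2.imread('pics/f.png');cv2.imwrite('pics/f2.png',cv2.resize(a[130:360,200:460],None,fx=2.5,fy=2.5,interpolation=cv2.INTER_CUBIC))"
```

```text
t 12.35 Mz [ 0.007  0.024 -0.029] F [-0.4 -0.8 -0.4] pos [ 0.5823 -0.0052  0.2447] head(tool y) 52.92 q7 0.472 w 1.002
table 10614
table [ 0.6279 -0.0394] med res 0.0005484590539031747
red heading 37 52.74 [52.3 53.1]
index 34 52.009965557126286 [51.8 53.7]
top 8806 ((611.6634521484375, -27.53045654296875), (50.43242645263672, 110.8125), 52.585689544677734) z 0.11518417205777265 heading 143.26048127025575 r 0.026989057066093666
top 29086 ((579.3738403320312, -2.5595359802246094), (129.04071044921875, 30.274337768554688), 52.77814865112305) z 0.2952362236801777 heading 143.0029753159146 r 0.06693005745443355
```

View pics/f2.png

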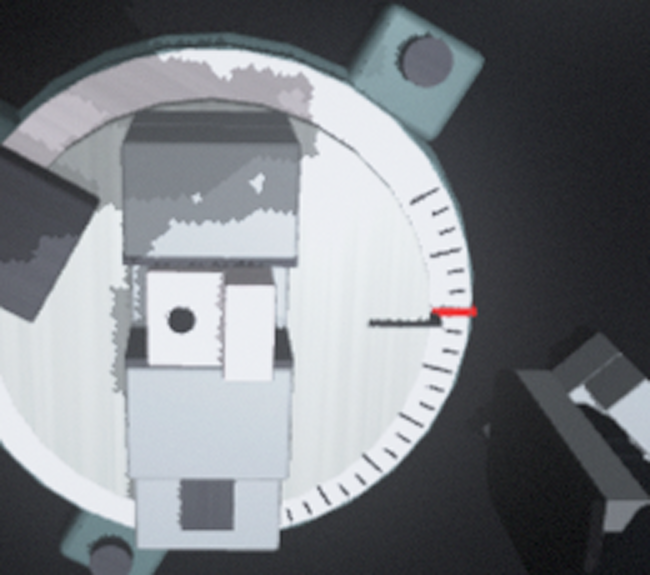

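```bash
cat > idx.py <<'E'
from h import *
d=np.load('look.npz');P=d['P'];px=d['px'].astype(int);r=dict(camera_matrix=d['K'],cam_to_world=d['T'])
c=np.array([.6281,-.0397])
print('cam',np.round(d['T'][:3,3],3))
red=(px[...,2]>150)&(px[...,1]<90)&(P[...,2]<.07);v,u=np.nonzero(red)
q=np.hypot(P[v,u,0]-c[0],P[v,u,1]-c[1]);k=q<.105;v,u=v[k],u[k]
print('red depth z',np.median(P[v,u,2]));
for z in(.054,):
    p=pts(r,u,v,z)[:,:2]-c;t=np.degrees(np.arctan2(p[:,1],p[:,0]));rr=np.hypot(*p.T)
    for lo in(.08,.085,.09,.095):
        s=(rr>=lo)&(rr<lo+.005)
        if s.any():print(' red r',lo,round(t[s].mean(),2),s.sum())
g=px.max(2);V,U=np.mgrid[0:420,0:560];p=pts(r,U.ravel(),V.ravel(),.0625)[:,:2]-c;t=np.degrees(np.arctan2(p[:,1],p[:,0]));rr=np.hypot(*p.T);g=g.ravel()
print('table z',np.median(P[...,2].ravel()[(rr>.055)&(rr<.07)&(abs(t-53)<12)]),'ring z',np.median(P[...,2].ravel()[(rr>.086)&(rr<.095)&(abs(t-53)<12)]))
for lo in np.arange(.045,.083,.005):
    s=(rr>=lo)&(rr<lo+.005)&(abs(t-53)<5);w=np.clip(150-g[s],0,None);print(' idx r',round(lo,3),round((t[s]*w).sum()/max(w.sum(),1),2),w.sum())
E
python3 idx.py
```

```text
cam [0.526 0.038 0.369]
red depth z 0.0551388550743106
 red r 0.08 53.02 8
 red r 0.085 52.94 12
 red r 0.09 53.06 14
 red r 0.095 52.93 4
table z 0.06302885550117854 ring z 0.054266439414756895
 idx r 0.045 0.0 0
 idx r 0.05 0.0 0
 idx r 0.055 52.44 379
 idx r 0.06 52.27 592
 idx r 0.065 52.2 593
 idx r 0.07 52.28 483
 idx r 0.075 53.18 1341
 idx r 0.08 52.73 328
```

```bash
python3 -m jog '[{"gripper":0,"dx":0,"dy":0,"dz":-0.045,"rx":0,"ry":0,"rz":0},{"gripper":0,"dx":0,"dy":0,"dz":-0.09,"rx":0,"ry":0,"rz":0},{"gripper":0,"dx":0,"dy":0,"dz":-0.125,"rx":0,"ry":0,"rz":0},{"gripper":0,"dx":0,"dy":0,"dz":-0.145,"rx":0,"ry":0,"rz":0},{"gripper":0.3,"dx":0,"dy":0,"dz":-0.145,"rx":0,"ry":0,"rz":0},{"gripper":0.5,"dx":0,"dy":0,"dz":-0.145,"rx":0,"ry":0,"rz":0},{"gripper":0.7,"dx":0,"dy":0,"dz":-0.145,"rx":0,"ry":0,"rz":0},{"gripper":0.7,"dx":0,"dy":0,"dz":-0.145,"rx":0,"ry":0,"rz":0},{"gripper":0.7,"dx":-0.0004,"dy":-0.0006,"dz":-0.145,"rx":0,"ry":0,"rz":0.7},{"gripper":0.7,"dx":-0.0004,"dy":-0.0006,"dz":-0.145,"rx":0,"ry":0,"rz":0.7}]' >/dev/null; python3 st.py
python3 -m jog '[{"gripper":0.7,"dx":0,"dy":0,"dz":0,"rx":0,"ry":0,"rz":0},{"gripper":0.4,"dx":0,"dy":0,"dz":0,"rx":0,"ry":0,"rz":0},{"gripper":0.2,"dx":0,"dy":0,"dz":0,"rx":0,"ry":0,"rz":0},{"gripper":0.1,"dx":0,"dy":0,"dz":0,"rx":0,"ry":0,"rz":0},{"gripper":0,"dx":0,"dy":0,"dz":0.03,"rx":0,"ry":0,"rz":0},{"gripper":0,"dx":0,"dy":0,"dz":0.07,"rx":0,"ry":0,"rz":0},{"gripper":0,"dx":0,"dy":0,"dz":0.11,"rx":0,"ry":0,"rz":0},{"gripper":0,"dx":0,"dy":0,"dz":0.145,"rx":0,"ry":0,"rz":0},{"gripper":0,"dx":0,"dy":0,"dz":0.145,"rx":0,"ry":0,"rz":0},{"gripper":0,"dx":0,"dy":0,"dz":0.145,"rx":0,"ry":0,"rz":0}]' >/dev/null;python3 st.py
python3 look.py g.png >/dev/null; python3 idx.py
python3 -c "
from h import *
r=snap('wrist');px=r['pixels'].astype(int);V,U=np.mgrid[0:420,0:560];P=pts(r,U.ravel(),V.ravel()).reshape(420,560,3)
k=(px[...,2]>120)&(px[...,1]<90)&(px[...,0]<90)&(P[...,2]>.115)&(P[...,2]<.125)&(np.hypot(P[...,0]-.5145,P[...,1]+.088)<.04);print(k.sum());Q=P[k][:,:2];w,v=np.linalg.eigh(np.cov(Q.T));print(cv2.minAreaRect((Q*1000).astype(np.float32)),np.degrees(np.arctan2(v[1,1],v[0,1])))"
```

```text
t 13.65 Mz [-0.029  0.697 -0.249] F [-3.8 -1.2  5.7] pos [ 0.5817 -0.0056  0.1002] head(tool y) 53.66 q7 0.347 w 0.585
t 14.65 Mz [ 0.033  0.043 -0.007] F [-0.5 -0.  -0.2] pos [ 0.5817 -0.0057  0.2445] head(tool y) 53.64 q7 0.484 w 0.998
cam [0.524 0.037 0.369]
red depth z 0.05537661372173883
 red r 0.08 53.1 9
 red r 0.085 52.98 18
 red r 0.09 53.12 17
 red r 0.095 53.03 4
table z 0.063100650412316 ring z 0.05440461244743955
 idx r 0.045 0.0 0
 idx r 0.05 0.0 0
 idx r 0.055 52.74 424
 idx r 0.06 52.82 705
 idx r 0.065 52.83 611
 idx r 0.07 52.9 551
 idx r 0.075 53.8 1392
 idx r 0.08 53.31 298
2320
((513.6441650390625, -88.37384033203125), (30.544414520263672, 60.60660171508789), 47.02088165283203) 140.15210586729347
```

```bash
python3 -m jog '[{"gripper":0.2,"dx":-0.03,"dy":-0.037,"dz":0,"rx":0,"ry":0,"rz":-2},{"gripper":0.3,"dx":-0.06,"dy":-0.073,"dz":0,"rx":0,"ry":0,"rz":-4.6},{"gripper":0.3,"dx":-0.068,"dy":-0.083,"dz":-0.03,"rx":0,"ry":0,"rz":-4.6},{"gripper":0.3,"dx":-0.068,"dy":-0.083,"dz":-0.065,"rx":0,"ry":0,"rz":-4.6},{"gripper":0.3,"dx":-0.068,"dy":-0.083,"dz":-0.065,"rx":0,"ry":0,"rz":-4.6},{"gripper":0.3,"dx":-0.068,"dy":-0.083,"dz":-0.065,"rx":0,"ry":0,"rz":-4.6}]' >/dev/null; python3 st.py
python3 -c "
from h import *
r=snap('wrist');px=r['pixels'].astype(int);V,U=np.mgrid[0:420,0:560];P=pts(r,U.ravel(),V.ravel()).reshape(420,560,3)
k=(px[...,2]>120)&(px[...,1]<90)&(px[...,0]<90)&(P[...,2]>.112)&(P[...,2]<.128)&(np.hypot(P[...,0]-.5145,P[...,1]+.088)<.04);print(k.sum());Q=P[k][:,:2];w,v=np.linalg.eigh(np.cov(Q.T));print(cv2.minAreaRect((Q*1000).astype(np.float32)),np.degrees(np.arctan2(v[1,1],v[0,1])))"
```

```text
t 15.6 Mz [-0.005 -0.028  0.03 ] F [ 0.8 -0.2  1.3] pos [ 0.5134 -0.0879  0.1792] head(tool y) 49.11 q7 0.527 w 0.7
3836
((513.1176147460938, -88.20497131347656), (30.310754776000977, 60.57241439819336), 47.594871520996094) 139.3670718115047
```

```bash
python3 -m jog '[{"gripper":0.3,"dx":0,"dy":-0.0005,"dz":-0.03,"rx":0,"ry":0,"rz":0},{"gripper":0.3,"dx":0,"dy":-0.0005,"dz":-0.05,"rx":0,"ry":0,"rz":0},{"gripper":0.3,"dx":0,"dy":-0.0005,"dz":-0.0665,"rx":0,"ry":0,"rz":0},{"gripper":0.6,"dx":0,"dy":-0.0005,"dz":-0.0665,"rx":0,"ry":0,"rz":0},{"gripper":1,"dx":0,"dy":-0.0005,"dz":-0.0665,"rx":0,"ry":0,"rz":0},{"gripper":1,"dx":0,"dy":-0.0005,"dz":-0.0665,"rx":0,"ry":0,"rz":0},{"gripper":1,"dx":0,"dy":-0.0005,"dz":-0.0665,"rx":0,"ry":0,"rz":0},{"gripper":1,"dx":0,"dy":-0.0005,"dz":-0.0665,"rx":0,"ry":0,"rz":0}]' 110 >/dev/null; python3 st.py
for i in 1 2; do python3 -m jog '[{"gripper":1,"dx":0,"dy":0,"dz":0,"rx":0,"ry":0,"rz":-5},{"gripper":1,"dx":0,"dy":0,"dz":0,"rx":0,"ry":0,"rz":-10},{"gripper":1,"dx":0,"dy":0,"dz":0,"rx":0,"ry":0,"rz":-15},{"gripper":1,"dx":0,"dy":0,"dz":0,"rx":0,"ry":0,"rz":-20}]'  >/dev/null; python3 st.py; done
```

```text
t 16.45 Mz [-0.112  0.597 -0.003] F [-2.8 -0.4  6.7] pos [ 0.514  -0.0894  0.1141] head(tool y) 49.03 q7 0.44 w 0.187
t 16.85 Mz [-0.18   0.673  0.092] F [-3.5 -1.6  7.5] pos [ 0.5138 -0.0895  0.1141] head(tool y) 28.84 q7 0.137 w 0.191
t 17.25 Mz [-0.288  0.806  0.156] F [-3.4 -0.8  7.2] pos [ 0.5137 -0.0895  0.1141] head(tool y) 8.85 q7 -0.163 w 0.191
```

```bash
for i in 1 2 3 4; do python3 -m jog '[{"gripper":1,"dx":0,"dy":0,"dz":0,"rx":0,"ry":0,"rz":-4},{"gripper":1,"dx":0,"dy":0,"dz":0,"rx":0,"ry":0,"rz":-8},{"gripper":1,"dx":0,"dy":0,"dz":0,"rx":0,"ry":0,"rz":-12},{"gripper":1,"dx":0,"dy":0,"dz":0,"rx":0,"ry":0,"rz":-16}]'  >/dev/null; python3 st.py; done
```

```text
t 17.65 Mz [-0.298  0.871  0.38 ] F [-5.  -1.4  8.2] pos [ 0.5135 -0.0895  0.1141] head(tool y) 172.93 q7 -0.403 w 0.187
t 18.05 Mz [-0.311  0.984  0.367] F [-3.7 -1.8  8.4] pos [ 0.5134 -0.0895  0.1141] head(tool y) 156.93 q7 -0.644 w 0.191
t 18.45 Mz [-0.333  1.047  0.367] F [-5.2 -0.8  8.8] pos [ 0.5133 -0.0894  0.1141] head(tool y) 140.94 q7 -0.886 w 0.189
t 18.85 Mz [-0.313  1.118  0.385] F [-5.6 -0.8  9.5] pos [ 0.5132 -0.0894  0.1141] head(tool y) 124.94 q7 -1.127 w 0.188
```

```bash
python3 -m jog '[{"gripper":1,"dx":0,"dy":0,"dz":0,"rx":0,"ry":0,"rz":-3},{"gripper":1,"dx":0,"dy":0,"dz":0,"rx":0,"ry":0,"rz":-6},{"gripper":1,"dx":0,"dy":0,"dz":0,"rx":0,"ry":0,"rz":-9}]'  >/dev/null; python3 st.py
for i in 1 2 3; do python3 -m jog '[{"gripper":1,"dx":0,"dy":0,"dz":0,"rx":0,"ry":0,"rz":-1},{"gripper":1,"dx":0,"dy":0,"dz":0,"rx":0,"ry":0,"rz":-2},{"gripper":1,"dx":0,"dy":0,"dz":0,"rx":0,"ry":0,"rz":-3},{"gripper":1,"dx":0,"dy":0,"dz":0,"rx":0,"ry":0,"rz":-4}]'  >/dev/null; python3 st.py; done
```

```text
t 19.15 Mz [-0.252  1.119  0.386] F [-5.4 -0.7  9.2] pos [ 0.5132 -0.0893  0.1141] head(tool y) 115.99 q7 -1.263 w 0.187
t 19.55 Mz [-0.26   1.165  0.429] F [-4.7 -0.6  9. ] pos [ 0.5132 -0.0893  0.1141] head(tool y) 112.08 q7 -1.322 w 0.189
t 19.95 Mz [-0.254  1.232  0.36 ] F [-5.2 -0.8  9.5] pos [ 0.5131 -0.0893  0.1141] head(tool y) 108.08 q7 -1.382 w 0.186
t 20.35 Mz [-0.242  1.235  0.383] F [-5.6 -0.7 10.1] pos [ 0.5131 -0.0892  0.1141] head(tool y) 104.08 q7 -1.443 w 0.185
```

```bash
for i in 1 2 3 4; do python3 -m jog '[{"gripper":1,"dx":0,"dy":0,"dz":0,"rx":0,"ry":0,"rz":-1},{"gripper":1,"dx":0,"dy":0,"dz":0,"rx":0,"ry":0,"rz":-2},{"gripper":1,"dx":0,"dy":0,"dz":0,"rx":0,"ry":0,"rz":-3}]'  >/dev/null; python3 st.py; done
```

```text
t 20.65 Mz [-0.222  1.242  0.433] F [-5.6 -0.7  9.6] pos [ 0.5131 -0.0892  0.1141] head(tool y) 101.1 q7 -1.488 w 0.186
t 20.95 Mz [-0.172  1.257  0.524] F [-5.8 -0.9 11. ] pos [ 0.5131 -0.0891  0.1141] head(tool y) 98.11 q7 -1.533 w 0.188
t 21.25 Mz [-0.227  1.277  0.653] F [-6.3 -0.3 10.4] pos [ 0.5131 -0.0892  0.1141] head(tool y) 95.12 q7 -1.578 w 0.193
t 21.55 Mz [-0.204  1.34   0.659] F [-7.1 -0.1  9.9] pos [ 0.5131 -0.0891  0.1142] head(tool y) 92.14 q7 -1.623 w 0.19
```

```bash
for i in 1 2 3; do python3 -m jog '[{"gripper":1,"dx":0,"dy":0,"dz":0,"rx":0,"ry":0,"rz":-1},{"gripper":1,"dx":0,"dy":0,"dz":0,"rx":0,"ry":0,"rz":-2}]'  >/dev/null; python3 st.py; done
```

```text
t 21.75 Mz [-0.228  1.286  0.747] F [-6.3 -1.7 10.1] pos [ 0.5131 -0.0891  0.1142] head(tool y) 90.15 q7 -1.654 w 0.186
t 21.95 Mz [-0.217  1.312  0.814] F [-6.9 -0.6 10.6] pos [ 0.5131 -0.0891  0.1142] head(tool y) 88.16 q7 -1.684 w 0.186
t 22.15 Mz [-0.265  1.342  0.781] F [-6.3 -1.5 11.6] pos [ 0.5131 -0.0891  0.1142] head(tool y) 86.17 q7 -1.714 w 0.183
```

```bash
python3 -m jog '[{"gripper":1,"dx":0,"dy":0,"dz":0,"rx":0,"ry":0,"rz":-1},{"gripper":1,"dx":0,"dy":0,"dz":0,"rx":0,"ry":0,"rz":-2}]'  >/dev/null; python3 st.py
python3 -m jog '[{"gripper":0.6,"dx":0,"dy":0,"dz":0,"rx":0,"ry":0,"rz":0},{"gripper":0.5,"dx":0,"dy":0,"dz":0,"rx":0,"ry":0,"rz":0},{"gripper":0.3,"dx":0,"dy":0,"dz":0,"rx":0,"ry":0,"rz":0},{"gripper":0.3,"dx":0,"dy":0,"dz":0.04,"rx":0,"ry":0,"rz":0},{"gripper":0.3,"dx":0,"dy":0,"dz":0.085,"rx":0,"ry":0,"rz":0},{"gripper":0.2,"dx":0.02,"dy":0.01,"dz":0.13,"rx":0,"ry":0,"rz":-8},{"gripper":0,"dx":0.04,"dy":0.02,"dz":0.17,"rx":0,"ry":0,"rz":-16},{"gripper":0,"dx":0.06,"dy":0.03,"dz":0.2,"rx":0,"ry":0,"rz":-20},{"gripper":0,"dx":0.06,"dy":0.03,"dz":0.2,"rx":0,"ry":0,"rz":-20},{"gripper":0,"dx":0.06,"dy":0.03,"dz":0.2,"rx":0,"ry":0,"rz":-20}]' >/dev/null;python3 st.py
python3 look.py k.png >/dev/null; python3 idx.py
```

```text
t 22.35 Mz [-0.227  1.329  0.867] F [-5.9 -0.5 11.6] pos [ 0.5131 -0.0891  0.1142] head(tool y) 84.17 q7 -1.744 w 0.188
t 23.35 Mz [-0.044 -0.002  0.036] F [-0.3 -0.2 -1.4] pos [ 0.5737 -0.0587  0.3126] head(tool y) 64.14 q7 -2.078 w 0.999
cam [ 0.637 -0.089  0.437]
red depth z 0.055157348241235915
 red r 0.08 53.62 2
 red r 0.085 53.47 12
 red r 0.09 53.39 13
 red r 0.095 53.37 3
table z 0.06301633053485772 ring z 0.054009407705180645
 idx r 0.045 0.0 0
 idx r 0.05 0.0 0
 idx r 0.055 53.32 288
 idx r 0.06 53.29 504
 idx r 0.065 53.15 467
 idx r 0.07 53.19 552
 idx r 0.075 52.88 653
 idx r 0.08 52.97 127
```

View pics/k.png

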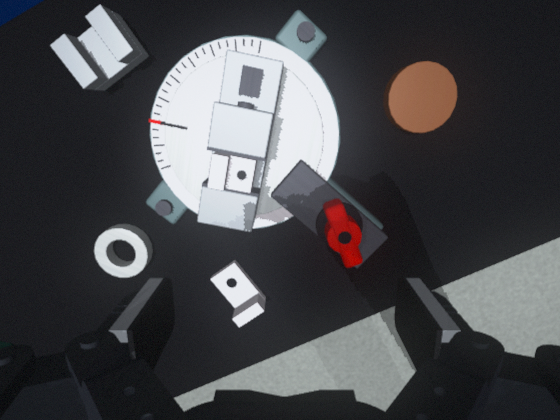

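The picture shows the index line at about (175,126), in line with the red mark at (155,122). The knob is tightened, the bystanders have not moved and the gripper is clear, so I am handing in.

```bash
python3 -c "
from station import hand_in
print(hand_in())"
```

```text
the job is handed in; nothing more can be done
None
```

The vise is clamped at the red 30-degree mark, and I handed the job in at about 23 s of the 72 s allowed.

- **Loosening:** I turned the knob about 104° counter-clockwise. The turning torque fell from about 0.35 to about 0.1 N m. When I swung the vise, the drag worked out at about 0.4 N m, close to the stated free drag of 0.35.
- **Swinging:** I pinched the fixed jaw and swung the vise about 66°. A look from above showed it roughly 0.7° short, so I nudged it by that much before tightening.
- **Tightening:** I turned the knob clockwise until the torque read 0.87 N m while turning slowly. The sensor seems to read about 0.06 too high, so I take the true torque as about 0.8 N m. From the angle turned after the strap began to bear, I get nearer 0.75 to 0.8.

**Last checks:** after release the index line measured 53.2° and the red mark 53.4° in world heading, so they agree within about 0.3°. Picture noise gives these angles an uncertainty of a few tenths of a degree. In the last wrist picture the ring gauge, V-block, sample part and oil stone looked undisturbed. The caliper, micrometer and plug gauge were out of that view, and the arm did not work near them. One thing went slightly off: a small height correction while loosening briefly pushed the tool to about 26 N, well under the limit. No check failed.

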